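# Fold down the row of lids on the curved parts tray

### The job

The six blue flip lids of the curved small-parts tray stand open. Starting on the yellow end block, run the fingertips along the curved row to the white end, close over the tray's top or lightly touching it, so that the lids fold down shut one after another in that order, and then move clear. Grasp and lift nothing, do not press hard, leave the tray where it stands, and do not disturb the red tin, the stone or the jar beside it.

Things in the scene. Friction and masses are not known exactly. Their poses are not given: they have to be found in the camera images.
- tray: Loose grey curved tray, 0.9 kg: an arc 36 mm wide, mid-line radius 170 mm, 33 mm high with lids shut. Origin: the arc's centre of curvature, at bench level (off the tray); z up, x towards the middle of the row, the yellow end on the +y side. Row: yellow end block (53 mm long), six compartments of 15 degrees (45 mm) each, white end block (27 mm long)
- row_start (a point): Point on top of the yellow end block, at its middle, on the mid-line, 33 mm above the bench: where the pass begins. It lies 26 mm before the hinge of the first lid.
- row_end (a point): Point on top of the white end block, at its middle, on the mid-line, 33 mm above the bench.
- rivet_tin: Loose red tin, 42x60x34 mm, on the bench inside the curve of the tray; leave alone. Origin at its underside.
- stone_weight: Loose brown oval stone, 38x52x27 mm, on the bench inside the curve of the tray; leave alone. Origin at its underside.
- jar_glitter: Loose jar with white lid and grey content, 52 mm across, 66 mm high, on the bench beyond the tray; leave alone. Origin at its underside.
- seat_1 (a point): Fixed point of the tray: where the middle of the top face of lid 1 comes to lie when that lid is shut, on the mid-line, 33 mm above the bench (lids counted from the yellow end).
- lid_1 (a joint): Hinge of blue lid 1 from the yellow end, rad: 0 shut and flat, 1.57 upright, at most 1.8. Lid 31 mm wide across the row, 37 mm long, 3 mm thick. The hinge runs across the row 20 mm before seat_1, on the yellow side, 30 mm above the bench; a push towards the white end folds it down. Stiff (0.007 N m): stays where left, does not fall shut by itself.
- seat_2 (a point): Fixed point of the tray: where the middle of the top face of lid 2 comes to lie when that lid is shut, on the mid-line, 33 mm above the bench (lids counted from the yellow end).
- lid_2 (a joint): Hinge of blue lid 2 from the yellow end, rad: 0 shut and flat, 1.57 upright, at most 1.8. Lid 31 mm wide across the row, 37 mm long, 3 mm thick. The hinge runs across the row 20 mm before seat_2, on the yellow side, 30 mm above the bench; a push towards the white end folds it down. Stiff (0.007 N m): stays where left, does not fall shut by itself.
- seat_3 (a point): Fixed point of the tray: where the middle of the top face of lid 3 comes to lie when that lid is shut, on the mid-line, 33 mm above the bench (lids counted from the yellow end).
- lid_3 (a joint): Hinge of blue lid 3 from the yellow end, rad: 0 shut and flat, 1.57 upright, at most 1.8. Lid 31 mm wide across the row, 37 mm long, 3 mm thick. The hinge runs across the row 20 mm before seat_3, on the yellow side, 30 mm above the bench; a push towards the white end folds it down. Stiff (0.007 N m): stays where left, does not fall shut by itself.
- seat_4 (a point): Fixed point of the tray: where the middle of the top face of lid 4 comes to lie when that lid is shut, on the mid-line, 33 mm above the bench (lids counted from the yellow end).
- lid_4 (a joint): Hinge of blue lid 4 from the yellow end, rad: 0 shut and flat, 1.57 upright, at most 1.8. Lid 31 mm wide across the row, 37 mm long, 3 mm thick. The hinge runs across the row 20 mm before seat_4, on the yellow side, 30 mm above the bench; a push towards the white end folds it down. Stiff (0.007 N m): stays where left, does not fall shut by itself.
- seat_5 (a point): Fixed point of the tray: where the middle of the top face of lid 5 comes to lie when that lid is shut, on the mid-line, 33 mm above the bench (lids counted from the yellow end).
- lid_5 (a joint): Hinge of blue lid 5 from the yellow end, rad: 0 shut and flat, 1.57 upright, at most 1.8. Lid 31 mm wide across the row, 37 mm long, 3 mm thick. The hinge runs across the row 20 mm before seat_5, on the yellow side, 30 mm above the bench; a push towards the white end folds it down. Stiff (0.007 N m): stays where left, does not fall shut by itself.
- seat_6 (a point): Fixed point of the tray: where the middle of the top face of lid 6 comes to lie when that lid is shut, on the mid-line, 33 mm above the bench (lids counted from the yellow end).
- lid_6 (a joint): Hinge of blue lid 6 from the yellow end, rad: 0 shut and flat, 1.57 upright, at most 1.8. Lid 31 mm wide across the row, 37 mm long, 3 mm thick. The hinge runs across the row 20 mm before seat_6, on the yellow side, 30 mm above the bench; a push towards the white end folds it down. Stiff (0.007 N m): stays where left, does not fall shut by itself.

How it is judged (in metres and radians):
On the way, in this order (a step that is already met when the one before it is completed fails the run):
1. lid 1 from the yellow end is folded shut (value of joint lid_1 below 0.15 rad), for 0.03 s.
2. lid 2 from the yellow end is folded shut (value of joint lid_2 below 0.15 rad), for 0.03 s.
3. lid 3 from the yellow end is folded shut (value of joint lid_3 below 0.15 rad), for 0.03 s.
4. lid 4 from the yellow end is folded shut (value of joint lid_4 below 0.15 rad), for 0.03 s.
5. lid 5 from the yellow end is folded shut (value of joint lid_5 below 0.15 rad), for 0.03 s.
6. lid 6 from the yellow end is folded shut (value of joint lid_6 below 0.15 rad), for 0.03 s.
At the end, for the whole second after the job is handed in: All six lids are shut (within 0.15 rad), having shut in order from the yellow end to the white end; the tray lies flat and still on the bench, no part of it more than 40 mm from where it stood; tin, stone and jar within 20 mm of where they stood (value of joint each of lid_1, lid_2, lid_3, lid_4, lid_5, lid_6 below 0.15 rad and height (world z) of tray below 0.006 m and angle between tray's own z axis and vertical below 0.05 rad and linear speed of tray below 0.02 m/s and not (distance of any of tray, row_end, row_start from where it was at the start of the episode above 0.04 m) and distance of each of rivet_tin, stone_weight, jar_glitter from where it was at the start of the episode below 0.02 m); the robot touches nothing.
It fails at once if the tray is lifted or tipped (height (world z) of tray above 0.012 m or angle between tray's own z axis and vertical above 0.12 rad).
It fails at once if the tray is shoved more than 40 mm (distance of any of tray, row_end, row_start from where it was at the start of the episode above 0.04 m).
It fails at once if the fingers press on the tray or its lids with more than 40 N (contact force between the fingers and tray above 40 N).
It fails at once if tin, stone or jar is moved more than 20 mm or lifted (distance of any of rivet_tin, stone_weight, jar_glitter from where it was at the start of the episode above 0.02 m).
It also fails if it takes over 40 s, if anything falls off the work surface, if the arm or the gripper's body presses on something with over 40 N, if the wrist force passes 120 N, or if a joint passes its speed limit or range.

### The arm

A 6-joint arm with a two-finger parallel gripper is mounted at the origin on a cart in front of the work surface, level with it; the furniture and walls round the work are solid. World frame = base frame: x ahead of the robot, y to its left, z up, the work surface at z = 0. Lengths are in mm, angles in rad, forces in N, time in s.
With the tool pointing down it reaches from about 275 to 775 mm from the base axis. Payload 14.6 kg.
Tool frame: the origin (TCP) lies at the very end of the fingers, on their centre line; the grasp point (between the pads) lies grip_point_offset behind it (grip_point_offset is the distance from the TCP to the grasp point, in mm); y points along the fingers, x is the direction in which the jaws open and shut, and the axes are right-handed (so a half turn about y gives the same grasp; the last joint's range is limited). The gripper opens to 85 mm and grips with 20 to 120 N. Pads are 22 mm wide; open, the fingers measure 114 mm over their backs; the gripper's body (76 mm by 85 mm) begins 54 mm behind the grasp point. The pads swing forward as they close: fully open they stand 13 mm farther back than shut.
Start: joints at [-1.454, 0.263, -0.048, 1.259, 0, 1.415], TCP at [140.938, -505.732, 231.278] pointing down, gripper open.
Joint ranges: [-2.65, 2.65], [-0.89, 1.7], [-1.18, 1.37], [-2.13, 2.11], [-1.35, 1.29], [-3.14, 3.14]. Speed limits (rad/s): [1.89, 1.89, 2.57, 2.79, 3.14, 3.14].

### API

Orientations are given as a rotation vector (axis times angle).
In Python, from bench import sense, snapshot, camera_info, sign_off, grip_point_offset gives the robot as it stands.
- The arm moves only by the shell command python3 -m crank 'ROWS' [OPENING] [FORCE]. ROWS is JSON, a list of rows, each an object with "slide": the shift along the world's x, y, z in cm, a list of three; "roll": the turn about the world's z in rad. In form: [{"slide": [dx, dy, dz], "roll": roll}, ...]. A call has 1 to 20 rows; each row shifts and turns the commanded pose from where the row before left it; what a row does not reach is not made up. A row lasts 1/10 s, in which the tool goes at most 50 mm and 8.59 degrees, less where a joint would pass 70% of its speed; a pose out of reach is approached as far as the arm can. A call with a gripper value outside its range is refused whole. OPENING is the gripper command: -1 is fully open, 1 is shut, values between are in proportion, set as the call begins (- or left out, the last holds). The fingers move at their own pace and stop on an object; FORCE is the grip in N (left out, the last holds). Time passes only in rows, so rows that do not move let the fingers close. It gives the time, the measured TCP pose, the force and the opening at its end, in the units of the state.
- sense(): the state, without advancing time (a new reading comes with each control period).
- snapshot(name): name is "scene" or "top" or "wrist"; returns (picture, depth): 420x560x3 uint8, red, green, blue; 420x560 float32, mm along the optical axis (not along the pixel's ray), 0 where there is no reading.
- camera_info(name): a dict with "mtx" (3x3 intrinsics, pixels), "eye" and "orientation" of the camera in the world; the wrist camera has in their place "hand_eye" (4x4, takes a point from camera to tool coordinates, whose origin is the TCP and whose axes are the tool frame's). Camera axes: x right, y down, z forward; pixel columns grow to the right and rows downward; lengths in mm; the calibration is good to about 2 mm. A picture is of the moment at which its call begins: read the wrist's pose just before it. camera_info takes no time and is no camera call.
- sign_off(): hands the job in, once; it reports no verdict.
The state is a dict: "clock": time; "joint_pos": joint angles; "joint_vel": joint speeds; "joint_torque": joint torques, N m; "ee_pos": TCP position; "ee_rot": TCP orientation; "wrist_force": force on the tool from outside, world axes, zero at the start; "moment": the same for the moment, N m; "gripper_width": finger opening in mm.
Only numpy, scipy, OpenCV 4.12 (cv2) and the standard library are available. Lean on these libraries where they do the work, as an engineer would, in place of code of your own. Each camera call takes 0.05 s, during which the arm holds its last target.

## Working session

There is one attempt and no reset: what is moved stays moved. The work goes in short steps, Python scripts to look and compute and a shell command to move; the robot and the scene stay as the last step left them, time stands still between calls to the robot, and variables do not carry over. Pictures are saved under pics/ and viewed, and the job is handed in when it is done.

```bash
mkdir -p pics; ls; python3 - <<'E'
from bench import *
import cv2, numpy as np
print(sense()); print(grip_point_offset)
for n in("scene","top"):
    p,d=snapshot(n); cv2.imwrite(f"pics/{n}0.png",p[:,:,::-1]); np.savez(f"pics/{n}0.npz",p=p,d=d); print(n,camera_info(n))
E
```

```text
pics
{'clock': 0.0, 'joint_pos': array([-1.45431398e+00,  2.63512190e-01, -4.89705733e-02,  1.25936861e+00,
        1.77224461e-05,  1.41546741e+00]), 'joint_vel': array([-8.61066801e-04,  5.79960893e-05, -7.70807273e-04,  6.76858726e-04,
        2.72357456e-04, -1.05377058e-03]), 'joint_torque': array([-4.02278829e-04, -6.37620378e+01,  3.84568548e+01,  1.33946235e-02,
       -7.61328033e-05, -3.45544116e-06]), 'ee_pos': array([ 140.90279195, -505.44970511,  230.81830668]), 'ee_rot': array([-1.32480839,  1.00715106, -1.00595503]), 'wrist_force': array([-0.52925889,  0.31527165, -0.09626447]), 'moment': array([ 0.04119094,  0.01416635, -0.02911924]), 'gripper_width': 85.44906044771496}
18.700000000000003
scene {'mtx': array([[406.70176886,   0.        , 280.04363682],
       [  0.        , 406.70176886, 209.57551171],
       [  0.        ,   0.        ,   1.        ]]), 'eye': array([ 250.1908654 , -656.41459688,  446.8717291 ]), 'orientation': array([-1.97423229,  0.46848425, -0.30231118])}
top {'mtx': array([[507.8000469 ,   0.        , 278.98541338],
       [  0.        , 507.8000469 , 207.8457687 ],
       [  0.        ,   0.        ,   1.        ]]), 'eye': array([522.62547891,  16.34782277, 979.86779245]), 'orientation': array([-2.20119681,  2.18909794, -0.0926378 ])}
```

View pics/scene0.png

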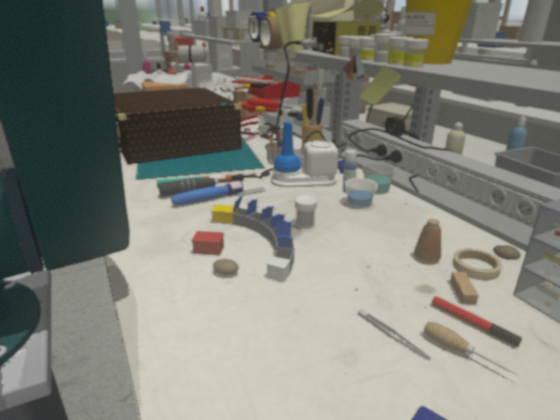

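View pics/top0.png

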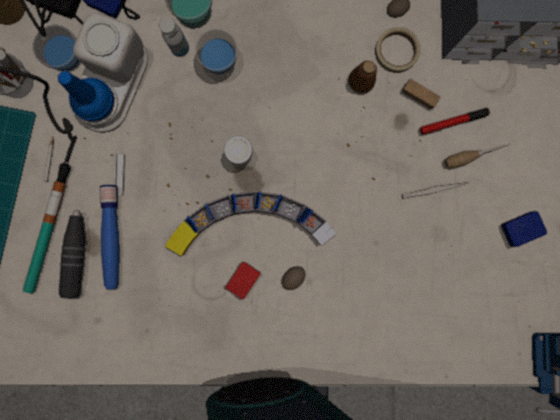

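```bash
cat > h.py <<'E'
import numpy as np, cv2
from scipy.spatial.transform import Rotation as R
from bench import *
def ray(n,uv,z):
    c=camera_info(n); uv=np.atleast_2d(uv).astype(float)
    d=np.c_[uv,np.ones(len(uv))]@np.linalg.inv(c["mtx"]).T
    d=R.from_rotvec(c["orientation"]).apply(d); e=c["eye"]
    return e+d*((z-e[2])/d[:,2])[:,None]
def pts(n,depth,uv):
    c=camera_info(n); uv=np.atleast_2d(uv)
    k=depth[uv[:,1],uv[:,0]]
    d=np.c_[uv,np.ones(len(uv))]@np.linalg.inv(c["mtx"]).T*k[:,None]
    return R.from_rotvec(c["orientation"]).apply(d)+c["eye"]
E
python3 - <<'E'
from h import *
for n in("top","scene"):
    f=np.load(f"pics/{n}0.npz");p,d=f["p"],f["d"]
    hsv=cv2.cvtColor(p,cv2.COLOR_RGB2HSV)
    if n=="top": roi=np.zeros(d.shape,bool);roi[130:310,150:350]=1
    else: roi=np.zeros(d.shape,bool);roi[185:290,180:330]=1
    H,S,V=[hsv[...,i].astype(int) for i in range(3)]
    for nm,m in dict(yellow=(H>20)&(H<35)&(S>140),red=((H<8)|(H>172))&(S>140),blue=(H>105)&(H<130)&(S>110)).items():
        m=(m&roi).astype(np.uint8)
        k,l,st,ce=cv2.connectedComponentsWithStats(m)
        for i in range(1,k):
            if st[i,4]<25: continue
            vu=np.argwhere(l==i)[:,::-1]; P=pts(n,d,vu); 
            print(n,nm,ce[i].round(1),st[i,4],"depthpt med",np.median(P,0).round(1),"zr",np.percentile(P[:,2],[5,95]).round(),"ray33",ray(n,ce[i],33)[0].round(1))
f=np.load("pics/top0.npz");p=f["p"]
cv2.imwrite("pics/crop.png",cv2.resize(p[125:305,150:350,::-1],None,fx=4,fy=3.3,interpolation=cv2.INTER_CUBIC)[:, :800])
E
```

```text
top yellow [181.2 238.6] 586 depthpt med [527.7 181.9  31.8] zr [23. 35.] ray33 [528.4 181.8  33. ]
top red [242.5 280.1] 680 depthpt med [452.6  66.7  33.2] zr [30. 36.] ray33 [452.4  67.4  33. ]
top blue [257.7 200. ] 56 depthpt med [599.2  39.2  60.6] zr [ 4. 66.] ray33 [601.2  40.3  33. ]
top blue [233.7 201.8] 55 depthpt med [595.6  82.8  59.8] zr [ 5. 65.] ray33 [597.5  85.1  33. ]
top blue [277.5 202.5] 52 depthpt med [595.    3.6  54.6] zr [36. 66.] ray33 [596.8   3.3  33. ]
top blue [208.9 211.4] 35 depthpt med [578.  128.7  62.7] zr [14. 67.] ray33 [579.3 131.2  33. ]
top blue [304.5 215.1] 104 depthpt med [572.  -46.2  54.2] zr [16. 64.] ray33 [573.3 -47.2  33. ]
top blue [191.7 223.5] 67 depthpt med [556.4 158.9  58.6] zr [43. 66.] ray33 [556.6 162.7  33. ]
scene yellow [222.3 212.9] 284 depthpt med [520.2 172.9  29.3] zr [10. 35.] ray33 [516.  159.8  33. ]
scene blue [202.7 192.1] 330 depthpt med [513.5 308.3  29.1] zr [22. 34.] ray33 [512.  298.7  33. ]
```

View pics/crop.png

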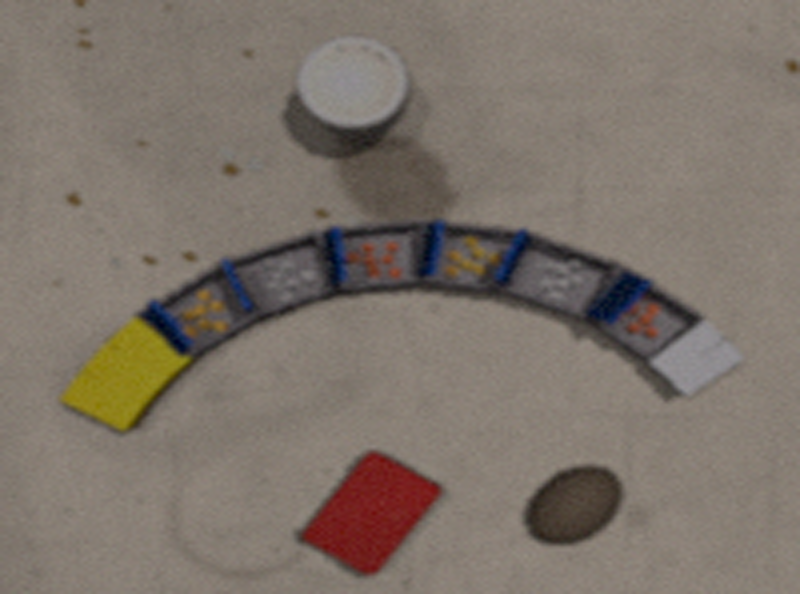

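```bash
python3 - <<'E'
from h import *
from scipy.optimize import least_squares
f=np.load("pics/top0.npz");p,d=f["p"],f["d"]
hsv=cv2.cvtColor(p,cv2.COLOR_RGB2HSV).astype(int);H,S,V=[hsv[...,i] for i in range(3)]
vu=np.argwhere(np.ones(d.shape))[:,::-1]
P=pts("top",d,vu).reshape(*d.shape,3); Z=P[...,2]
roi=np.zeros(d.shape,bool);roi[180:262,155:345]=1
y=roi&(H>20)&(H<35)&(S>140)
print("V near white",V[225:245,310:340:4].max(0))
w=roi&(V>150)&(S<40)&(Z>20); w[:, :300]=0
for nm,m in(("y",y),("w",w)):
    k,l,st,ce=cv2.connectedComponentsWithStats(m.astype(np.uint8)); i=1+np.argmax(st[1:,4])
    c,_=cv2.findContours((l==i).astype(np.uint8),cv2.RETR_EXTERNAL,cv2.CHAIN_APPROX_NONE)
    r=cv2.minAreaRect(max(c,key=len).reshape(-1,2)); b=cv2.boxPoints(r); B=ray("top",b,33)
    print(nm,ce[i],st[i],"zmed",np.median(Z[l==i]),ray("top",ce[i],33).round(1),"sides",np.linalg.norm(np.diff(B,axis=0),axis=1).round(1),"rectc",ray("top",r[0],33).round(1))
    np.save(f"pics/{nm}.npy",ray("top",ce[i],33)[0])
a,b=np.load("pics/y.npy")[:2],np.load("pics/w.npy")[:2]
ch=np.linalg.norm(b-a);print("chord",ch,"expect",2*170*np.sin(np.radians(51.74)))
m=(a+b)/2;n=np.array([(a-b)[1],-(a-b)[0]])/ch; 
if n[0]<0:n=-n
C=m-n*105.3;print("centre",C,"normal deg",np.degrees(np.arctan2(n[1],n[0])))
# rim check: silhouette of tray vs bench; per angle, radial extent of Z>15 & Z<38
Q=P[roi&(Z>18)&(Z<38)]
th=np.degrees(np.arctan2(Q[:,1]-C[1],Q[:,0]-C[0]));rr=np.hypot(*(Q[:,:2]-C).T)
for t in range(-60,75,8):
    s=rr[(abs(th-t)<4)&(rr<210)&(rr>130)]
    if len(s)>8: print(t,len(s),np.percentile(s,[2,50,98]).round(1))
E
```

```text
V near white [140 145 150 149 148 146 145 142]
y [181.1552901  238.57508532] [166 221  32  35 586] zmed 31.81377071641481 [[528.4 181.8  33. ]] sides [57.5 37.9 57.4] rectc [[528.3 181.3  33. ]]Traceback (most recent call last):
  File "<stdin>", line 12, in <module>
    return _wrapfunc(a, 'argmax', axis=axis, out=out, **kwds)
    return bound(*args, **kwds)
ValueError: attempt to get argmax of an empty sequence
```

```bash
cat > loc.py <<'E'
from h import *
f=np.load("pics/top0.npz");p,d=f["p"],f["d"]
hsv=cv2.cvtColor(p,cv2.COLOR_RGB2HSV).astype(int);H,S,V=[hsv[...,i] for i in range(3)]
vu=np.argwhere(np.ones(d.shape))[:,::-1]
P=pts("top",d,vu).reshape(*d.shape,3); Z=P[...,2]
roi=np.zeros(d.shape,bool);roi[180:262,155:345]=1
y=roi&(H>20)&(H<35)&(S>140)
w=roi&(V>122)&(S<45)&(Z>22); w[:, :308]=0
for nm,m in(("y",y),("w",w)):
    k,l,st,ce=cv2.connectedComponentsWithStats(m.astype(np.uint8)); i=1+np.argmax(st[1:,4])
    c,_=cv2.findContours((l==i).astype(np.uint8),cv2.RETR_EXTERNAL,cv2.CHAIN_APPROX_NONE)
    r=cv2.minAreaRect(max(c,key=len).reshape(-1,2)); b=cv2.boxPoints(r); B=ray("top",b,33)
    print(nm,ce[i],st[i],"zmed",np.median(Z[l==i]),ray("top",ce[i],33).round(1),"sides",np.linalg.norm(np.diff(B,axis=0),axis=1).round(1),"rectc",ray("top",r[0],33).round(1))
    np.save(f"pics/{nm}.npy",ray("top",ce[i],33)[0])
a,b=np.load("pics/y.npy")[:2],np.load("pics/w.npy")[:2]
ch=np.linalg.norm(b-a);print("chord",ch,"expect",2*170*np.sin(np.radians(51.74)))
m=(a+b)/2;n=np.array([(a-b)[1],-(a-b)[0]])/ch; 
if n[0]<0:n=-n
C=m-n*105.3;print("centre",C,"normal deg",np.degrees(np.arctan2(n[1],n[0])))
Q=P[roi&(Z>18)&(Z<38)]
th=np.degrees(np.arctan2(Q[:,1]-C[1],Q[:,0]-C[0]));rr=np.hypot(*(Q[:,:2]-C).T)
for t in range(-60,75,8):
    s=rr[(abs(th-t)<4)&(rr<210)&(rr>130)]
    if len(s)>8: print(t,len(s),np.percentile(s,[2,50,98]).round(1))
for nm,mm in dict(jar=(slice(130,172),slice(220,255),50,75),stone=(slice(262,292),slice(278,310),12,32)).items():
    pass
    q=P[mm[0],mm[1]];q=q[(q[...,2]>mm[2])&(q[...,2]<mm[3])]
    print(nm,len(q),q.mean(0).round(1),np.percentile(q,[2,98],axis=0).round(0).tolist())
E
python3 loc.py
```

```text
y [181.1552901  238.57508532] [166 221  32  35 586] zmed 31.81377071641481 [[528.4 181.8  33. ]] sides [57.5 37.9 57.4] rectc [[528.3 181.3  33. ]]
w [323.94615385 232.93846154] [313 222  23  22 260] zmed 32.123270115111495 [[540.3 -83.6  33. ]] sides [35.1 26.6 35. ] rectc [[539.6 -83.6  33. ]]
chord 265.6548040801489 expect 266.9710146583774
centre [429.15520938  44.39732142] normal deg 2.554390862008656
-52 171 [151.1 169.2 185.8]
-44 163 [151.3 170.2 187.1]
-36 42 [151.3 154.3 186.8]
-28 81 [152.3 174.6 188.6]
-20 50 [152.2 185.2 188.2]
-12 56 [152.8 169.4 188.6]
-4 44 [152.9 185.1 189.2]
4 69 [153.3 179.9 189.4]
12 57 [153.2 179.1 190.1]
20 57 [153.8 186.8 190.1]
28 59 [153.8 182.2 190.6]
36 56 [154.  187.  190.2]
44 127 [154.3 171.6 190.2]
52 259 [154.5 173.  189.5]
60 242 [154.5 171.7 189.4]
jar 635 [690.3  77.3  64.2] [[667.0, 54.0, 56.0], [714.0, 100.0, 68.0]]
stone 429 [457.  -26.2  21.8] [[437.0, -46.0, 14.0], [476.0, -6.0, 28.0]]
```

```bash
python3 - <<'E'
from h import *
s=sense();M=R.from_rotvec(s["ee_rot"]).as_matrix();print(M.round(3))
C=np.array([430,45.5]);a=2.55
for nm,t in [("start",51.74)]+[(f"hinge{i}",51.74-8.86-15*(i-1)) for i in range(1,7)]+[("end",-51.74)]:
    q=np.radians(a+t);print(nm,round(a+t,1),(C+170*np.array([np.cos(q),np.sin(q)])).round(1),"r",np.hypot(*(C+170*np.array([np.cos(q),np.sin(q)]))).round())
E
python3 -m crank '[{"slide":[0,0,0],"roll":0}]' 1 20; python3 -m crank '[{"slide":[0,0,0],"roll":0.15},{"slide":[0,0,0],"roll":0.15}]'
python3 -c "
from bench import *;print(sense()['joint_pos'].round(3))"
```

```text
[[ 0.268 -0.     0.963]
 [-0.963  0.001  0.268]
 [-0.001 -1.     0.   ]]
start 54.3 [529.2 183.5] r 560.0
hinge1 45.4 [549.3 166.6] r 574.0
hinge2 30.4 [576.6 131.6] r 591.0
hinge3 15.4 [593.9  90.7] r 601.0
hinge4 0.4 [600.   46.8] r 602.0
hinge5 -14.6 [594.5   2.7] r 595.0
hinge6 -29.6 [577.9 -38.4] r 579.0
end -49.2 [541.1 -83.2] r 547.0
clock: 0.2
ee_pos: [140.9, -505.6, 231.0]
ee_rot: [-1.325, 1.007, -1.006]
wrist_force: [-0.2, 0.4, 0.3]
gripper_width: 73.2
clock: 0.4
ee_pos: [140.9, -505.6, 231.1]
ee_rot: [-1.428, 0.774, -0.774]
wrist_force: [0.4, 0.4, -0.4]
gripper_width: 44.1
[-1.454  0.263 -0.048  1.259 -0.     1.11 ]
```

```bash
python3 -m crank '[{"slide":[1.94,3.44,0],"roll":0.097},{"slide":[1.94,3.44,0],"roll":0.097},{"slide":[1.94,3.44,0],"roll":0.097},{"slide":[1.94,3.44,0],"roll":0.097},{"slide":[1.94,3.44,0],"roll":0.097},{"slide":[1.94,3.44,0],"roll":0.097},{"slide":[1.94,3.44,0],"roll":0.097},{"slide":[1.94,3.44,0],"roll":0.097},{"slide":[1.94,3.44,0],"roll":0.097},{"slide":[1.94,3.44,0],"roll":0.097},{"slide":[1.94,3.44,0],"roll":0.097},{"slide":[1.94,3.44,0],"roll":0.097},{"slide":[1.94,3.44,0],"roll":0.097},{"slide":[1.94,3.44,0],"roll":0.097},{"slide":[1.94,3.44,0],"roll":0.097},{"slide":[1.94,3.44,0],"roll":0.097},{"slide":[1.94,3.44,0],"roll":0.097},{"slide":[1.94,3.44,0],"roll":0.097},{"slide":[1.94,3.44,0],"roll":0.097},{"slide":[1.94,3.44,0],"roll":0.097}]'
python3 - <<'E'
from h import *
s=sense();M=R.from_rotvec(s["ee_rot"]).as_matrix();print(s["joint_pos"].round(3),np.degrees(np.arctan2(M[1,0],M[0,0])),s["ee_pos"],s["clock"])
p,d=snapshot("wrist");cv2.imwrite("pics/wrist1.png",p[:,:,::-1]);np.savez("pics/wrist1.npz",p=p,d=d)
print(camera_info("wrist"))
E
```

```text
clock: 2.4
ee_pos: [529.4, 184.0, 231.1]
ee_rot: [-1.442, -0.737, 0.737]
wrist_force: [0.4, -0.6, 0.1]
gripper_width: 0.0
[ 0.189  0.325  0.041  1.287 -0.     0.815] 54.163099494838725 [529.40766351 183.98535612 231.11773595] 2.4
{'mtx': array([[371.01642287,   0.        , 281.33659255],
       [  0.        , 371.01642287, 207.48089296],
       [  0.        ,   0.        ,   1.        ]]), 'hand_eye': array([[ 9.99999940e-01, -2.15106440e-04,  2.70808937e-04,
         6.68976299e-01],
       [-3.24171871e-04, -3.10164959e-01,  9.50682698e-01,
        -1.42657354e+02],
       [-1.20502528e-04, -9.50682729e-01, -3.10165010e-01,
         7.91220872e+01],
       [ 0.00000000e+00,  0.00000000e+00,  0.00000000e+00,
         1.00000000e+00]])}
```

View pics/wrist1.png

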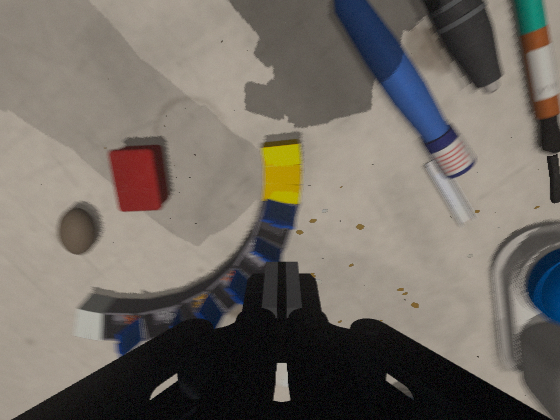

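The wrist view shows the yellow block at about (282,173), right on the fingers' centre line (col 281). The white end is at about (90,322). I'll check the yellow and white blocks by ray casting.

```bash
python3 - <<'E'
from h import *
s=sense();f=np.load("pics/wrist1.npz");p,d=f["p"],f["d"]
c=camera_info("wrist");T=np.eye(4);T[:3,:3]=R.from_rotvec(s["ee_rot"]).as_matrix();T[:3,3]=s["ee_pos"];W=T@c["hand_eye"]
K=np.linalg.inv(c["mtx"])
hsv=cv2.cvtColor(p,cv2.COLOR_RGB2HSV).astype(int);H,S,V=[hsv[...,i] for i in range(3)]
uv=np.argwhere(np.ones(d.shape))[:,::-1];dd=np.c_[uv,np.ones(len(uv))]@K.T
Z=((dd*d.reshape(-1,1))@W[:3,:3].T+W[:3,3])[:,2].reshape(d.shape)
def r(u,z):
    v=W[:3,:3]@K@np.array([*u,1]);return W[:3,3]+v*(z-W[2,3])/v[2]
y=(H>20)&(H<35)&(S>140)&(Z>28)
w=(V>150)&(S<45)&(Z>25)&(Z<40)
w[:, 140:]=0;w[:290]=0
for m in(y,w):
    k,l,st,ce=cv2.connectedComponentsWithStats(m.astype(np.uint8));i=1+np.argmax(st[1:,4])
    print(ce[i].round(1),st[i],np.median(Z[l==i]).round(1),r(ce[i],33).round(1))
E
```

```text
[281.3 172.7] [ 262  143   38   61 2035] 32.3 [530. 190.  33.]
[ 85.9 324.2] [ 71 305  30  35 751] 31.7 [543.7 -76.9  33. ]
```

```bash
python3 -m crank '[{"slide":[0,0,-3],"roll":0},{"slide":[0,0,-3],"roll":0},{"slide":[0,0,-3],"roll":0},{"slide":[0,0,0],"roll":0},{"slide":[0,0,0],"roll":0}]'
cat > wr.py <<'E'
from h import *
import sys
s=sense();p,d=snapshot("wrist");cv2.imwrite(f"pics/{sys.argv[1]}.png",p[:,:,::-1])
print(s["ee_pos"].round(1),s["joint_vel"].round(3).max(),s["clock"])
c=camera_info("wrist");T=np.eye(4);T[:3,:3]=R.from_rotvec(s["ee_rot"]).as_matrix();T[:3,3]=s["ee_pos"];W=T@c["hand_eye"]
K=np.linalg.inv(c["mtx"])
hsv=cv2.cvtColor(p,cv2.COLOR_RGB2HSV).astype(int);H,S,V=[hsv[...,i] for i in range(3)]
uv=np.argwhere(np.ones(d.shape))[:,::-1];dd=np.c_[uv,np.ones(len(uv))]@K.T
X=((dd*d.reshape(-1,1))@W[:3,:3].T+W[:3,3]).reshape(*d.shape,3);Z=X[...,2]
def r(u,z):
    v=W[:3,:3]@K@np.array([*u,1]);return W[:3,3]+v*(z-W[2,3])/v[2]
y=(H>20)&(H<35)&(S>140)&(Z>27)&(Z<40)
k,l,st,ce=cv2.connectedComponentsWithStats(y.astype(np.uint8));i=1+np.argmax(st[1:,4])
print(ce[i].round(1),st[i],"medianpt",np.median(X[l==i],0).round(1),np.mean(X[l==i],0).round(1),"ray",r(ce[i],33).round(1))
b=(Z>-15)&(Z<12)&(d>0); print("bench z",np.median(Z[b]).round(2))
red=((H<8)|(H>172))&(S>140)&(Z>25)&(Z<42); 
if red.sum()>50: 
    k,l,st,ce=cv2.connectedComponentsWithStats(red.astype(np.uint8));i=1+np.argmax(st[1:,4]);print("tin",r(ce[i],34).round(1),st[i])
E
python3 wr.py w2
python3 - <<'E'
from h import *
p,d=snapshot("top");cv2.imwrite("pics/top2.png",cv2.resize(p[125:305,150:350,::-1],None,fx=4,fy=3.3,interpolation=cv2.INTER_CUBIC))
p,d=snapshot("scene");cv2.imwrite("pics/scene2.png",cv2.resize(p[120:300,150:350,::-1],None,fx=4,fy=3.3,interpolation=cv2.INTER_CUBIC))
print(sense()["ee_pos"])
E
```

```text
clock: 2.95
ee_pos: [528.9, 182.2, 141.9]
ee_rot: [-1.443, -0.734, 0.734]
wrist_force: [0.1, 0.2, 0.6]
gripper_width: -0.4
[528.9 182.2 141.9] 0.033 2.95
[281.9 199.4] [ 254  160   54   81 3766] medianpt [527.  184.6  33. ] [527.3 184.7  32.9] ray [527.  184.9  33. ]
bench z -0.2
tin [450.8  70.8  34. ] [  51  167   75   83 4862]
[529.79645658 182.37723343 142.88303107]
```

View pics/w2.png

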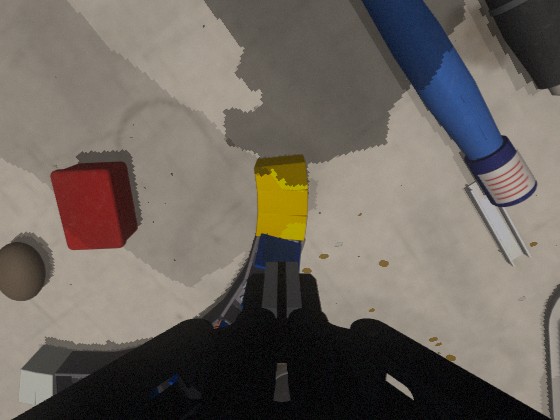

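View pics/top2.png

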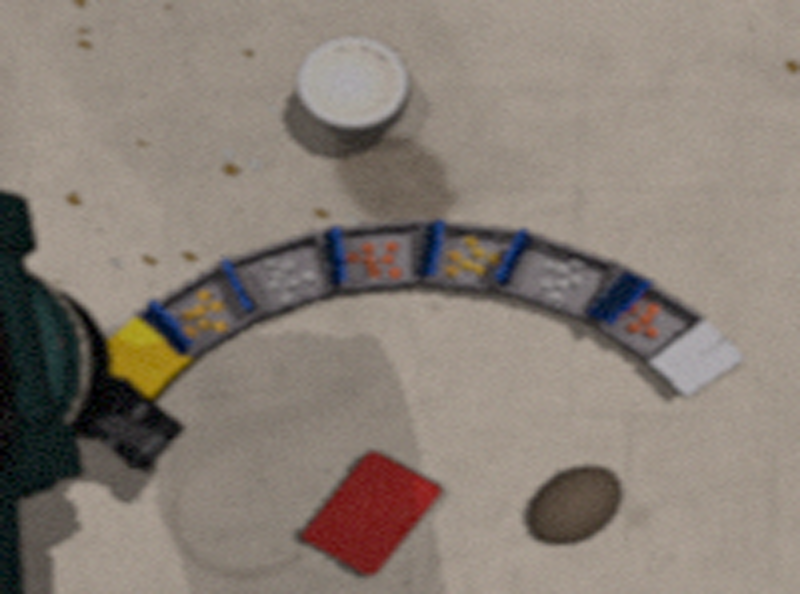

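View pics/scene2.png

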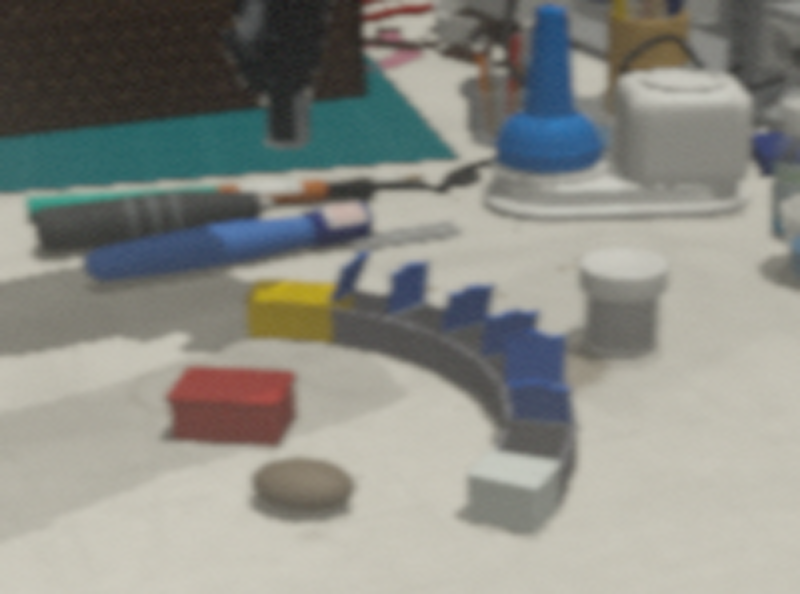

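```bash
python3 -m crank '[{"slide":[-0.05,0.2,-3],"roll":0},{"slide":[0,0,-3],"roll":0},{"slide":[0,0,-2.5],"roll":0},{"slide":[0,0,-1],"roll":0},{"slide":[0,0,0],"roll":0},{"slide":[0,0,0],"roll":0}]'
python3 - <<'E'
from h import *
s=sense();print(s["ee_pos"].round(2),s["wrist_force"].round(2))
p,d=snapshot("scene");cv2.imwrite("pics/scene3.png",cv2.resize(p[150:270,170:310,::-1],None,fx=5,fy=5,interpolation=cv2.INTER_CUBIC))
E
python3 wr.py w3
```

```text
clock: 3.7
ee_pos: [529.3, 184.4, 47.6]
ee_rot: [-1.444, -0.735, 0.733]
wrist_force: [0.1, 0.7, 1.2]
gripper_width: 0.3
[529.26 184.42  47.62] [0.1  0.65 1.16]
[529.4 184.5  47.8] 0.001 3.75
[275.1 238.1] [ 234  200   82  111 5179] medianpt [517.6 191.4  33. ] [517.9 190.2  32.9] ray [517.7 190.4  33. ]
bench z -0.17
tin [461.6  81.3  34. ] [   0  210   49  119 4167]
```

View pics/scene3.png

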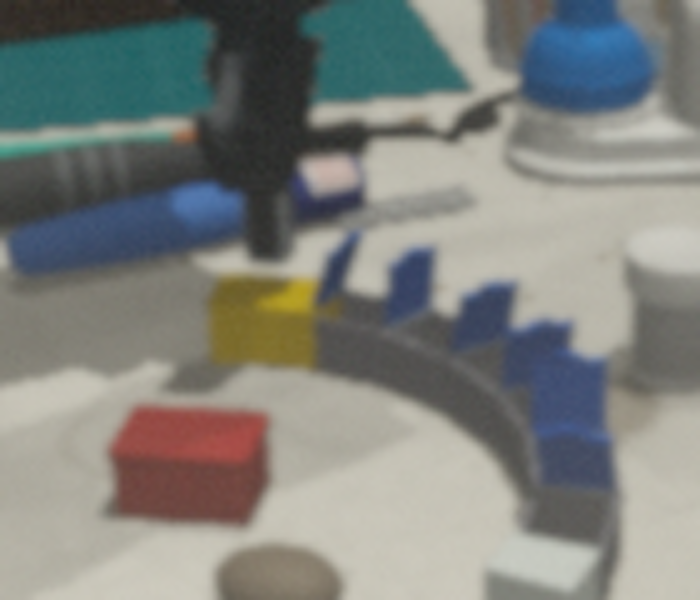

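View pics/w3.png

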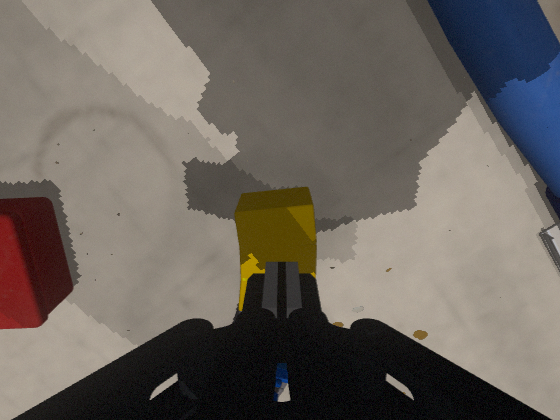

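The scene view shows the fingertips just above the yellow block. In the wrist view they are centred on it: block edges at cols 240–316, fingers at 264–300. Next I'll feel for the top.

```bash
python3 -m crank '[{"slide":[0,0,-0.6],"roll":0},{"slide":[0,0,-0.5],"roll":0},{"slide":[0,0,-0.1],"roll":0},{"slide":[0,0,0],"roll":0}]'
for i in 1 2 ; do python3 -m crank '[{"slide":[0,0,-0.05],"roll":0},{"slide":[0,0,0],"roll":0}]'|egrep "pos|force"; done
```

```text
clock: 4.2
ee_pos: [528.3, 184.2, 34.0]
ee_rot: [-1.443, -0.734, 0.734]
wrist_force: [0.6, -0.4, 0.4]
gripper_width: -0.3
ee_pos: [528.5, 184.3, 33.8]
wrist_force: [0.0, 0.4, 0.0]
ee_pos: [528.5, 184.2, 33.3]
wrist_force: [-0.2, 0.7, -0.1]
```

```bash
python3 - <<'E'
import numpy as np
t=np.radians(54.3-2.5*np.arange(43));P=np.c_[429.5+170*np.cos(t),46.5+170*np.sin(t)]
for i,q in enumerate(np.diff(P,axis=0)/10): print(i,q.round(2).tolist(),P[i+1].round(1))
E
```

```text
0 [0.59, -0.45] [534.6 180.1]
1 [0.57, -0.47] [540.4 175.4]
2 [0.55, -0.5] [545.9 170.4]
3 [0.53, -0.52] [551.2 165.2]
4 [0.51, -0.54] [556.2 159.8]
5 [0.48, -0.56] [561.1 154.2]
6 [0.46, -0.58] [565.6 148.3]
7 [0.43, -0.6] [569.9 142.3]
8 [0.4, -0.62] [574.  136.1]
9 [0.38, -0.64] [577.8 129.7]
10 [0.35, -0.65] [581.2 123.1]
11 [0.32, -0.67] [584.4 116.5]
12 [0.29, -0.68] [587.3 109.6]
13 [0.26, -0.69] [589.9 102.7]
14 [0.23, -0.71] [592.2  95.6]
15 [0.2, -0.71] [594.2  88.5]
16 [0.17, -0.72] [595.9  81.3]
17 [0.14, -0.73] [597.3  74. ]
18 [0.1, -0.73] [598.3  66.6]
19 [0.07, -0.74] [599.   59.2]
20 [0.04, -0.74] [599.4  51.8]
21 [0.01, -0.74] [599.5  44.4]
22 [-0.03, -0.74] [599.2  37. ]
23 [-0.06, -0.74] [598.7  29.6]
24 [-0.09, -0.74] [597.8  22.3]
25 [-0.12, -0.73] [596.5  14.9]
26 [-0.15, -0.73] [595.    7.7]
27 [-0.19, -0.72] [5.932e+02 5.000e-01]
28 [-0.22, -0.71] [591.   -6.6]
29 [-0.25, -0.7] [588.5 -13.6]
30 [-0.28, -0.69] [585.8 -20.5]
31 [-0.31, -0.68] [582.7 -27.2]
32 [-0.34, -0.66] [579.3 -33.8]
33 [-0.36, -0.65] [575.7 -40.3]
34 [-0.39, -0.63] [571.7 -46.6]
35 [-0.42, -0.61] [567.6 -52.7]
36 [-0.45, -0.59] [563.1 -58.6]
37 [-0.47, -0.57] [558.4 -64.4]
38 [-0.5, -0.55] [553.4 -69.9]
39 [-0.52, -0.53] [548.2 -75.2]
40 [-0.54, -0.51] [542.8 -80.2]
41 [-0.56, -0.48] [537.2 -85.1]
```

```bash
python3 -m crank '[{"slide":[0.59,-0.45,0],"roll":-0.0436},{"slide":[0.57,-0.47,0],"roll":-0.0436},{"slide":[0.55,-0.5,0],"roll":-0.0436},{"slide":[0.53,-0.52,0],"roll":-0.0436},{"slide":[0.51,-0.54,0],"roll":-0.0436},{"slide":[0.48,-0.56,0],"roll":-0.0436},{"slide":[0.46,-0.58,0],"roll":-0.0436},{"slide":[0,0,0],"roll":0}]'
python3 - <<'E'
from h import *
s=sense();print(s["ee_pos"].round(2),s["wrist_force"].round(2))
p,d=snapshot("scene");cv2.imwrite("pics/scene4.png",cv2.resize(p[150:270,170:310,::-1],None,fx=5,fy=5,interpolation=cv2.INTER_CUBIC))
p,d=snapshot("wrist");cv2.imwrite("pics/w4.png",p[:,:,::-1])
E
```

```text
clock: 5.4
ee_pos: [565.8, 147.6, 33.3]
ee_rot: [-1.513, -0.497, 0.496]
wrist_force: [-0.1, 0.3, 0.3]
gripper_width: 0.0
[565.85 147.57  33.27] [-0.1   0.33  0.27]
```

View pics/scene4.png

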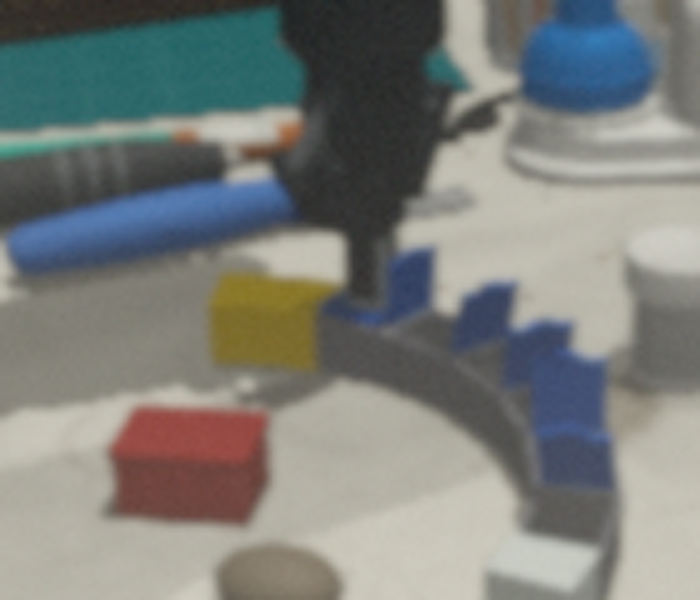

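View pics/w4.png

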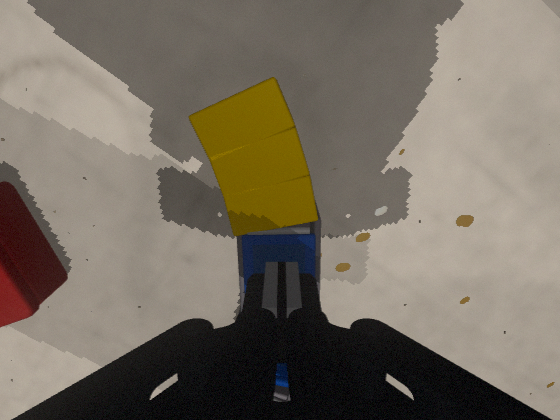

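Lid 1 is down with no force felt, and the fingers are centred to about 1 mm (lid cols 240–316, fingers 264–300). I'll carry on along the row.

```bash
python3 -m crank '[{"slide":[0.43,-0.6,0],"roll":-0.0436},{"slide":[0.4,-0.62,0],"roll":-0.0436},{"slide":[0.38,-0.64,0],"roll":-0.0436},{"slide":[0.35,-0.65,0],"roll":-0.0436},{"slide":[0.32,-0.67,0],"roll":-0.0436},{"slide":[0.29,-0.68,0],"roll":-0.0436},{"slide":[0.26,-0.69,0],"roll":-0.0436},{"slide":[0.23,-0.71,0],"roll":-0.0436},{"slide":[0.2,-0.71,0],"roll":-0.0436},{"slide":[0.17,-0.72,0],"roll":-0.0436},{"slide":[0.14,-0.73,0],"roll":-0.0436},{"slide":[0.1,-0.73,0],"roll":-0.0436},{"slide":[0,0,0],"roll":0}]'
python3 - <<'E'
from h import *
s=sense();print(s["ee_pos"].round(2),s["wrist_force"].round(2))
p,d=snapshot("scene");cv2.imwrite("pics/scene5.png",cv2.resize(p[150:270,170:310,::-1],None,fx=5,fy=5,interpolation=cv2.INTER_CUBIC))
p,d=snapshot("wrist");cv2.imwrite("pics/w5.png",p[:,:,::-1])
E
```

```text
clock: 6.8
ee_pos: [597.9, 66.3, 33.3]
ee_rot: [-1.569, -0.088, 0.088]
wrist_force: [0.1, -0.1, 0.2]
gripper_width: 0.1
[597.93  66.34  33.28] [ 0.06 -0.12  0.24]
```

View pics/scene5.png

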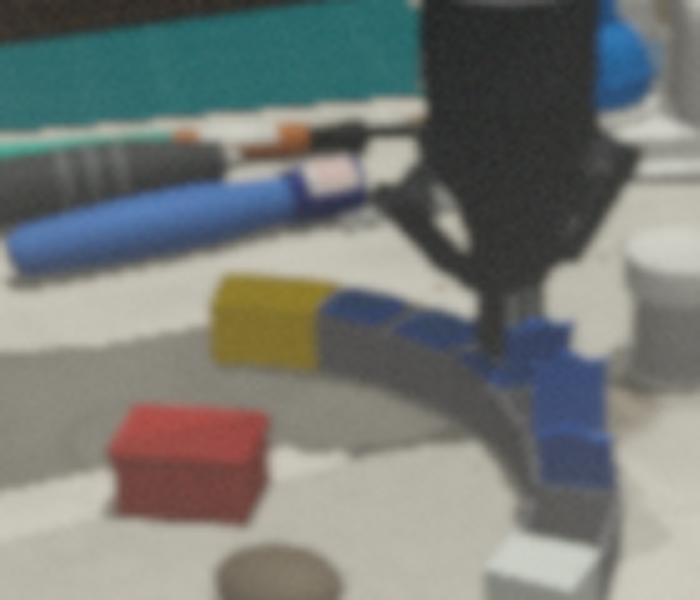

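View pics/w5.png

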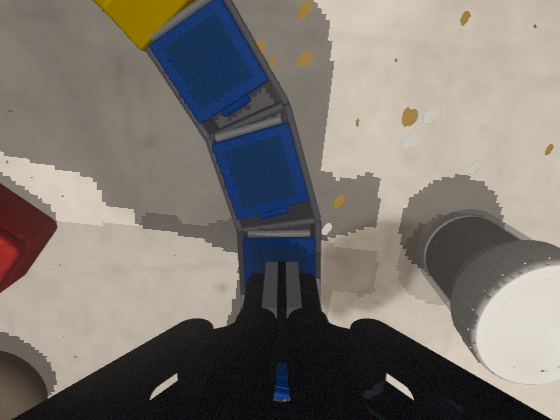

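Lids 1 to 3 are down and the tray hasn't moved. The fingers are centred (tray cols 240–320). On to lids 4 to 6.

```bash
python3 -m crank '[{"slide":[0.07,-0.74,0],"roll":-0.0436},{"slide":[0.04,-0.74,0],"roll":-0.0436},{"slide":[0.01,-0.74,0],"roll":-0.0436},{"slide":[-0.03,-0.74,0],"roll":-0.0436},{"slide":[-0.06,-0.74,0],"roll":-0.0436},{"slide":[-0.09,-0.74,0],"roll":-0.0436},{"slide":[-0.12,-0.73,0],"roll":-0.0436},{"slide":[-0.15,-0.73,0],"roll":-0.0436},{"slide":[-0.19,-0.72,0],"roll":-0.0436},{"slide":[-0.22,-0.71,0],"roll":-0.0436},{"slide":[-0.25,-0.7,0],"roll":-0.0436},{"slide":[-0.28,-0.69,0],"roll":-0.0436},{"slide":[0,0,0],"roll":0}]'
python3 - <<'E'
from h import *
p,d=snapshot("wrist");cv2.imwrite("pics/w6.png",p[:,:,::-1])
E
```

```text
clock: 8.2
ee_pos: [585.1, -20.7, 33.3]
ee_rot: [-1.547, 0.322, -0.322]
wrist_force: [0.6, -0.1, 0.4]
gripper_width: -0.1
```

View pics/w6.png

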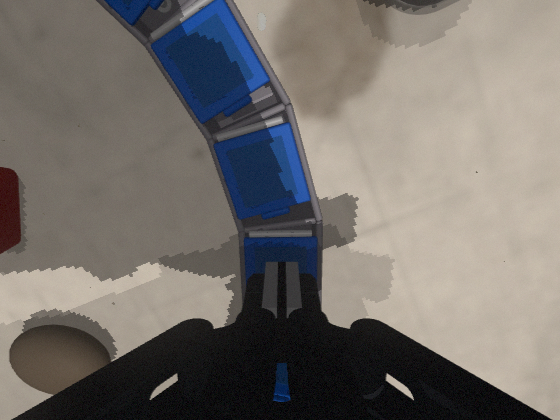

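Lids 3 to 5 lie shut and the fingers are still centred. Now lid 6, on to the white block, then lift clear.

```bash
python3 -m crank '[{"slide":[-0.31,-0.68,0],"roll":-0.0436},{"slide":[-0.34,-0.66,0],"roll":-0.0436},{"slide":[-0.36,-0.65,0],"roll":-0.0436},{"slide":[-0.39,-0.63,0],"roll":-0.0436},{"slide":[-0.42,-0.61,0],"roll":-0.0436},{"slide":[-0.45,-0.59,0],"roll":-0.0436},{"slide":[-0.47,-0.57,0],"roll":-0.0436},{"slide":[-0.5,-0.55,0],"roll":-0.0436},{"slide":[-0.52,-0.53,0],"roll":-0.0436},{"slide":[-0.54,-0.51,0],"roll":-0.0436},{"slide":[0,0,0],"roll":0}]'
python3 -m crank '[{"slide":[0,0,1],"roll":0},{"slide":[0,0,3],"roll":0},{"slide":[0,0,4],"roll":0},{"slide":[0,0,4],"roll":0},{"slide":[0,-4,3],"roll":0},{"slide":[-1,-4,0],"roll":0},{"slide":[-1,-4,0],"roll":0},{"slide":[-1,-4,0],"roll":0},{"slide":[0,0,0],"roll":0},{"slide":[0,0,0],"roll":0},{"slide":[0,0,0],"roll":0}]'
python3 - <<'E'
from h import *
for n in("scene","top"):
    p,d=snapshot(n); np.savez(f"pics/{n}9.npz",p=p,d=d)
    r=p[125:305,150:350] if n=="top" else p[150:290,170:330]
    cv2.imwrite(f"pics/{n}9.png",cv2.resize(r[:,:,::-1],None,fx=4,fy=3.3,interpolation=cv2.INTER_CUBIC))
E
sed 's/top0.npz/top9.npz/' loc.py > loc9.py; python3 loc9.py
```

```text
clock: 9.35
ee_pos: [542.0, -80.2, 33.3]
ee_rot: [-1.468, 0.661, -0.66]
wrist_force: [0.4, 0.8, 0.5]
gripper_width: 0.3
clock: 10.45
ee_pos: [512.7, -239.4, 183.7]
ee_rot: [-1.468, 0.66, -0.66]
wrist_force: [-0.1, 0.4, -0.8]
gripper_width: -0.1
y [181.2017094  238.46153846] [166 221  32  34 585] zmed 31.73360116530023 [[528.6 181.7  33. ]] sides [58.2 37.8 58.1] rectc [[529.3 181.   33. ]]
w [323.8619403  233.05970149] [313 222  23  23 268] zmed 32.14595405081286 [[540.  -83.4  33. ]] sides [35.4 26.7 35.3] rectc [[539.7 -83.5  33. ]]
chord 265.39617227287624 expect 266.9710146583774
centre [429.13977191  44.60409567] normal deg 2.4623365738143406
-52 174 [151.2 169.6 186.3]
-44 207 [151.8 169.4 187.3]
-36 244 [152.  169.9 186.8]
-28 198 [152.8 170.7 188.2]
-20 244 [152.9 171.  187.9]
-12 198 [153.3 171.3 188.7]
-4 245 [153.7 171.7 188.3]
4 205 [154.  172.  189.2]
12 246 [154.3 172.1 189.3]
20 208 [154.4 171.8 189.4]
28 218 [154.8 172.8 189.9]
36 238 [154.5 171.7 189.2]
44 255 [154.3 172.5 189.9]
52 263 [154.3 172.7 189.7]
60 237 [154.5 171.8 189.4]
jar 636 [690.3  77.3  64.2] [[667.0, 54.0, 56.0], [713.0, 100.0, 68.0]]
stone 426 [456.9 -26.3  21.8] [[437.0, -46.0, 14.0], [476.0, -6.0, 28.0]]
```

View pics/scene9.png

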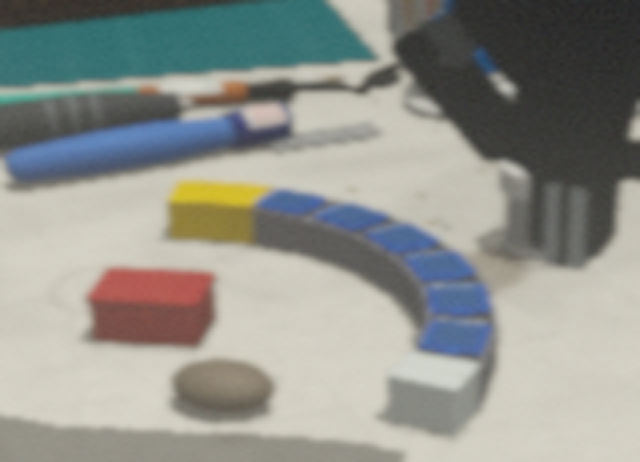

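View pics/top9.png

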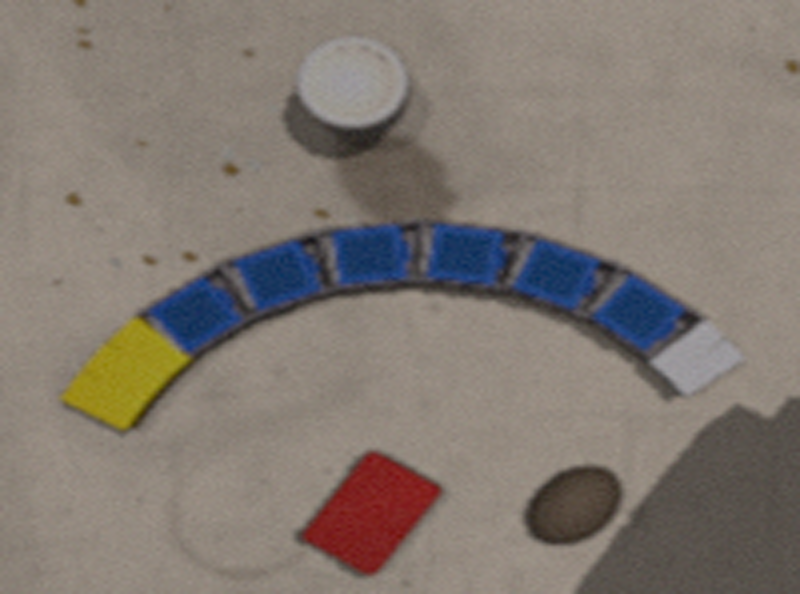

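All six lids look flat and nothing has moved. One depth check of the lid slopes before I hand in.

```bash
python3 - <<'E'
from h import *
f=np.load("pics/top9.npz");p,d=f["p"],f["d"]
hsv=cv2.cvtColor(p,cv2.COLOR_RGB2HSV).astype(int);H,S=hsv[...,0],hsv[...,1]
m=(H>100)&(H<130)&(S>110);m[:175]=0;m[250:]=0;m[:,:180]=0;m[:,:180]=0;m[:,330:]=0
k,l,st,ce=cv2.connectedComponentsWithStats(cv2.erode(m.astype(np.uint8),np.ones((2,2))))
for i in range(1,k):
    if st[i,4]<60: continue
    P=pts("top",d,np.argwhere(l==i)[:,::-1]);th=np.arctan2(P[:,1]-45.5,P[:,0]-430)
    s=-170*(th-th.mean());print(ce[i].round(),st[i,4],"z",np.median(P[:,2]).round(1),"slope",np.polyfit(s,P[:,2],1)[0].round(3))
E
python3 -c "
from bench import *;s=sense();print(s['clock'],abs(s['joint_vel']).max());sign_off()"
```

```text
[243. 202.] 245 z 32.1 slope -0.126
[267. 202.] 249 z 32.1 slope 1.086
[220. 208.] 247 z 32.0 slope 3.283
[289. 208.] 241 z 32.4 slope -0.922
[199. 220.] 244 z 32.4 slope 3.376
[310. 220.] 240 z 32.3 slope -2.669
10.55 0.0032026150188940923
the job is handed in; nothing more can be done
```

All six lids are shut, and the job was handed in at about 10.6 s. I ran the closed fingertips from the yellow block to the white one, turning the gripper to follow the curve, then lifted and moved clear. The fingertips read 33.3 mm above the bench throughout, about level with the tray's top.

- **Order and force:** pictures between the legs of the pass agreed with the order, lids 1, 2–3 and 4–5 down in turn and lid 6 last. The wrist force read at the end of each leg stayed under about 1.2 N, which is noise level.
- **Lids:** both final pictures show all six lying flat. Their median depth heights are 32.0–32.4 mm, against the 33 mm they should have when shut.
- **Tray and neighbours:** before and after, the two tray ends agree within 0.4 mm, and the jar and stone within 0.2 mm. I checked the tin only by eye, and it looks unmoved.

**Checks that failed or disagreed:**
- The final lid-slope fit gave impossible slopes, between -2.7 and 3.4. Pixels with no depth reading are the likely cause. I didn't repeat it before handing in, so no lid angle was measured.
- The first wrist-camera position for the tray was 7–8 mm off the top camera's. A second look with the arm still brought that to about 3 mm. I steered by a compromise, and later wrist pictures showed the fingers centred on the lids to about 1 mm.

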